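# Mark a carrier plate in the hand press

### The arm

A 6-joint arm with a two-finger parallel gripper is mounted at the origin on the work surface. World frame = base frame: x ahead of the robot, y to its left, z up, the work surface at z = 0. Lengths are in mm, angles in rad, forces in N, time in s.
With the tool pointing down it reaches from about 275 to 775 mm from the base axis. Payload 14.6 kg.
Tool frame: the origin (TCP) lies midway between the tips of the shut fingers; the grasp point (between the pads) lies 19 mm behind it; z points along the fingers, y is the line along which they close (so a half turn about z gives the same grasp; the last joint's range is limited). The gripper opens to 85 mm and grips with 20 to 120 N. Pads are 22 mm wide; open, the fingers measure 114 mm over their backs; the gripper's body (76 mm by 85 mm) begins 54 mm behind the grasp point. The pads swing forward as they close: fully open they stand 13 mm farther back than shut.
Start: joints at [1.095, 0.263, -0.048, 1.259, 0, 1.415], TCP at [165.551, 498.218, 231.278] pointing down, gripper open.
Joint ranges: [-2.65, 2.65], [-0.89, 1.7], [-1.18, 1.37], [-2.13, 2.11], [-1.35, 1.29], [-3.14, 3.14]. Speed limits (rad/s): [1.89, 1.89, 2.57, 2.79, 3.14, 3.14].

### API

Orientations are given as a rotation vector (axis times angle).
In Python, from workcell import bot gives the robot as it stands.
- The arm moves only by the tool step_arm, never from a script. Its argument "series" is a list of rows, each a list of 7 numbers: the shift along the tool's x, y, z in m, then the turn, a rotation vector about the tool's x, y, z in rad, then the finger opening in m, from 0 to 0.0854. A call has 1 to 5 rows; each row is the pose to reach, as a shift and turn from the pose commanded when the call began, along the tool's axes at that moment; what a row does not reach only later rows make up. A row lasts 1/10 s, in which the tool goes at most 50 mm and 8.59 degrees, less where a joint would pass 70% of its speed; a pose out of reach is approached as far as the arm can. A call with a gripper value outside its range is refused whole. The fingers move at their own pace and stop on an object; "force" is the grip in N (left out, the last holds). Time passes only in rows, so rows that repeat a pose let the fingers close. It gives the time, the measured TCP pose, the force, the opening and the grip force at its end, in the units of the state.
- bot.get_obs(): the state, without advancing time (a new reading comes with each control period).
- bot.camera(name): name is "side" or "top"; returns a dict with "frame" (384x512x3 uint8, red, green, blue), "range_z" (384x512 float32, mm along the optical axis (not along the pixel's ray), 0 where there is no reading), "K" (3x3 intrinsics, pixels), "origin" and "attitude" of the camera in the world. Camera axes: x right, y up, looking along -z (the intrinsics and any distortion apply to the point x, -y, -z); pixel columns grow to the right and rows downward; lengths in mm; the calibration is good to about 2 mm. A picture is of the moment at which its call begins.
- bot.close_job(): hands the job in; it is judged then, once.
The state is a dict: "clock": time; "joint_pos": joint angles; "qvel": joint speeds; "joint_torque": joint torques, N m; "tool_pos": TCP position; "tcp_rot": TCP orientation; "ft_force": force on the tool from outside, world axes, zero at the start; "wrist_torque": the same for the moment, N m; "finger_gap": finger opening in mm; "grasp_force": force on a finger pad.
Only numpy, scipy, OpenCV 4.12 (cv2) and the standard library are available. Lean on these libraries where they do the work, as an engineer would, in place of code of your own. Each camera call takes 0.05 s, during which the arm holds its last target. There are 200 camera calls.

### The job

Slide the flat metal carrier plate along its tray until its end overhangs the tray's mouth, then take it by that end and lay it in the nest of the hand press, flat between the side guides and fully home against the backstop. Then push the press's spring plunger all the way down to its stop to mark the plate, hold it there for a moment and let it come back up, leaving the plate home in the nest; do not disturb the bottle, beaker or tube rack.

Things in the scene. Friction and masses are not known exactly. Their poses are not given: they have to be found in the camera images.
- plate_center (a point): Loose bare aluminium carrier plate, a plain flat slab 110 long (x) x 40 wide (y) x 5 mm thick (z), about 80 g, the same at both ends and on both faces. The point is its centre; its x axis runs along its length. It starts lying in the tray's channel, wholly on the tray, its near end 3 to 12 mm inside the mouth.
- tray: Black plastic tray fixed to the bench: a raised straight channel 160 mm long, open at both ends, floor 40 mm above the bench. Rails 5 mm high (as high as the plate is thick) and 10 mm wide along both sides leave a channel 44 mm wide, so the plate's sides cannot be gripped there. Origin on the bench under its middle; x along the channel, z up.
- tray_mouth (a point): Middle of the floor's edge at the tray's mouth, the end nearer the robot, at floor height. Its x axis points into the tray, z up. The plate slides out towards -x; shut fingers lowered into the channel behind it (38 to 47 mm of floor is free there at the start) can push its far end face. In front of the mouth is only the bench, 40 mm lower.
- press: Hand press, white and grey, bolted to the bench. Origin on the bench under the middle of its pedestal; x points into it, away from the robot. Foot plate 14 mm high, x -35 to +90, y -50 to +50 mm. Column 56 mm wide, 100 mm high, x +35 to +75 mm; its front face is the backstop. Head x +3 to +37 mm, underside 78 mm above the bench; plunger's foot under it at 64 mm when up.
- nest (a point): Where the plate's centre lies when home: 47.5 mm above the bench. x points into the press, z up. Pedestal top 45 mm above the bench, x -15 to +55 mm from here; side guides 4 mm high, 45 mm apart, along all of it. Backstop at x = +55 mm, where the plate's inner end rests. The outer 40 mm of the plate then overhang in front over bare bench. The plate goes in from the front, under the plunger.
- knob_top (a point): Centre of the top face of the plunger's black round knob, 34 mm diameter and 11 mm thick, above the press's head, 40 mm further in (+x) than the nest point. The face is 129 mm above the bench when the plunger is up and 115 mm when it is at its stop; pushed straight down.
- plunger (a joint): Travel of the spring plunger in m: 0 up, 0.014 down at its stop, where its foot comes to 0.5 mm from a plate in the nest. The spring takes about 3 N to start and 9 N at the stop, and brings the plunger up again when let go.
- reagent: Bystander: amber glass bottle, 56 mm diameter, 120 mm high, standing loose on the bench. Origin at the centre of its underside.
- beaker: Bystander: small white cup-shaped beaker, 68 mm diameter, 85 mm high, standing loose on the bench. Origin at the centre of its underside.
- tuberack: Bystander: grey rack 50 x 100 mm with three capped tubes, 84 mm high, standing loose on the bench. Origin at the centre of its underside.
There are look-alikes about, which are no part of the job. Of the things shaped like the press, the white one is meant.

How it is judged:
By the outcome, as a careful person would: the job done as asked, in the order asked, and still so for the second after the job is handed in, with the robot touching nothing.
It also fails if it takes over 72 s, if anything falls off the work surface, if the arm or the gripper's body presses on something with over 40 N, if the wrist force passes 120 N, or if a joint passes its speed limit or range.

## Working session

There is one attempt and no reset: what is moved stays moved. The work goes in short steps, Python scripts to look and compute and a tool call to move; the robot and the scene stay as the last step left them, time stands still between calls to the robot, and variables do not carry over. Pictures are saved under pics/ and viewed, at most 10 in all, crops included, and the job is handed in when it is done.

Besides the shell and the picture viewer there is one more tool, called after "Call:" in YAML: its name, and indented under it one key for each argument. step_arm: Moves the arm, as the interface text tells. Its arguments: {"type":"object","properties":{"series":{"type":"array","items":{"type":"array","items":{"type":"number"}}},"force":{"type":"number"}},"required":["series"]}

```bash
mkdir -p pics
cat > h.py <<'E'
import numpy as np, cv2
from scipy.spatial.transform import Rotation as R
from workcell import bot
def att(c):
    a=np.array(c["attitude"],float)
    return a if a.shape==(3,3) else R.from_rotvec(a).as_matrix()
def cloud(c):
    K=np.array(c["K"]);z=c["range_z"];v,u=np.mgrid[:z.shape[0],:z.shape[1]]
    p=np.stack([(u-K[0,2])/K[0,0]*z,-(v-K[1,2])/K[1,1]*z,-z],-1)
    P=p@att(c).T+np.array(c["origin"]); P[z==0]=np.nan
    return P
def ray(c,u,v,h):
    K=np.array(c["K"]);d=att(c)@np.array([(u-K[0,2])/K[0,0],-(v-K[1,2])/K[1,1],-1]);o=np.array(c["origin"])
    return o+d*(h-o[2])/d[2]
E
python3 - <<'E'
from h import *
a=bot.camera("top");b=bot.camera("side")
for n,c in(("top",a),("side",b)):
    print(n,{k:v for k,v in c.items() if k not in("frame","range_z")})
    cv2.imwrite(f"pics/{n}0.png",c["frame"][...,::-1]); np.save(f"{n}0.npy",c,allow_pickle=True)
print(bot.get_obs())
E
```

```text
top {'K': array([[461.4187163 ,   0.        , 251.97101008],
       [  0.        , 461.4187163 , 196.25250839],
       [  0.        ,   0.        ,   1.        ]]), 'origin': array([ 365.16159134,    6.9024331 , 1233.09570225]), 'attitude': array([ 0.14819097, -0.14141931, -1.592665  ])}
side {'K': array([[355.84166026,   0.        , 254.44886627],
       [  0.        , 355.84166026, 196.60605279],
       [  0.        ,   0.        ,   1.        ]]), 'origin': array([ 339.36572837, -749.92869963,  721.02252362]), 'attitude': array([ 0.90351486, -0.1547698 , -0.27660314])}
{'clock': 0.1, 'joint_pos': array([ 1.09469321e+00,  2.63476907e-01, -4.88532526e-02,  1.25941718e+00,
       -2.52256912e-05,  1.41551166e+00]), 'qvel': array([ 6.81213385e-04, -6.75562983e-04, -3.08608319e-04,  6.37675435e-04,
       -8.66260937e-05,  3.17841320e-04]), 'joint_torque': array([ 6.90075103e-03, -6.38578176e+01,  3.85061252e+01,  1.00198310e-02,
        7.14546195e-05,  2.18093140e-05]), 'tool_pos': array([165.44530862, 497.99041786, 230.87967081]), 'tcp_rot': array([-5.01738658e-01, -3.10099278e+00,  1.43220089e-03]), 'ft_force': array([-0.5372507 , -0.34666688, -0.11400311]), 'wrist_torque': array([ 0.00651418,  0.00898237, -0.00084214]), 'grasp_force': 0.0, 'finger_gap': 85.5840273478116}
```

View pics/top0.png

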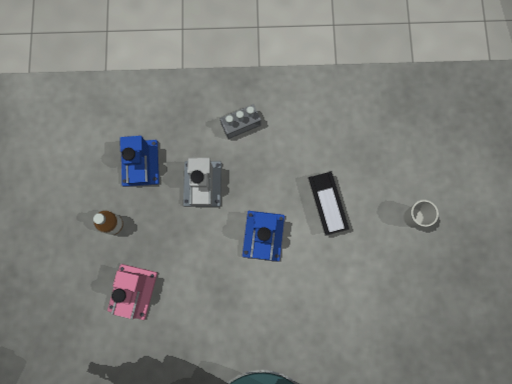

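View pics/side0.png

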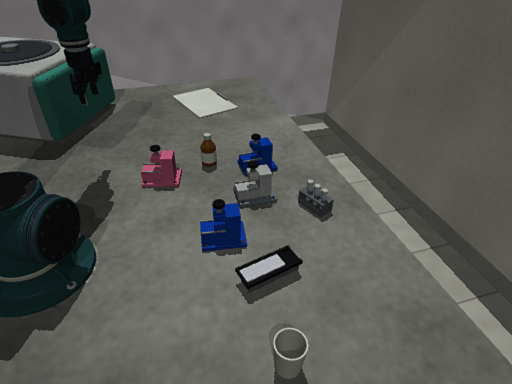

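The top view shows press-like things at (139,160) blue, (202,182) white/grey, (264,236) blue and (131,292) pink. The white one at (202,182) is the one meant, as the task names white. The tray is at (329,203) with the bright plate at (331,210) and its mouth at the lower end (337,230). Bottle is at (106,222), rack at (241,121), beaker at (424,214).

Run:
```python
from h import *
c=np.load("top0.npy",allow_pickle=True).item();s=np.load("side0.npy",allow_pickle=True).item()
P=cloud(c)
for q in[(331,210),(320,182),(197,177),(202,160),(202,196),(230,230),(329,240)]:
    print(q,P[q[1],q[0]].round(1),c["frame"][q[1],q[0]])
f=c["frame"].astype(int);mx=f.max(2);mn=f.min(2)
def rect(m,box,h,name):
    x0,y0,x1,y1=box;M=np.zeros(m.shape,np.uint8);M[y0:y1,x0:x1]=m[y0:y1,x0:x1]
    cs,_=cv2.findContours(M,cv2.RETR_EXTERNAL,cv2.CHAIN_APPROX_NONE);k=max(cs,key=cv2.contourArea)
    # refine using pixel area mask -> world points
    v,u=np.nonzero(cv2.drawContours(np.zeros_like(M),[k],-1,1,-1))
    W=np.array([ray(c,a,b,h)[:2] for a,b in zip(u,v)],np.float32)
    r=cv2.minAreaRect(W);print(name,len(u),r,"mean",W.mean(0))
    return r
plate=(mn>150)
rect(plate,(300,165,355,245),45,"plate")
rect((mx<45),(300,165,355,245),45,"tray")
rect((mx<45),(185,165,212,190),129,"knob")
# press heights
for z0,z1,n in((8,20,"foot"),(40,52,"ped"),(92,112,"top")):
    m=(P[...,2]>z0)&(P[...,2]<z1);rect(m,(175,150,230,215),(z0+z1)/2,n)
big=np.hstack([cv2.resize(c["frame"][145:220,165:240],(400,400),interpolation=cv2.INTER_CUBIC),cv2.resize(c["frame"][165:245,295:375],(400,400),interpolation=cv2.INTER_CUBIC)])
b2=np.hstack([cv2.resize(s["frame"][150:220,215:295],(400,350),interpolation=cv2.INTER_CUBIC)[:200*2],cv2.resize(s["frame"][230:300,225:305],(400,350),interpolation=cv2.INTER_CUBIC)])
cv2.imwrite("pics/crop1.png",cv2.resize(np.vstack([big,b2]),(640,600))[...,::-1])
```

```text
(331, 210) [ 543.7 -195.1   47. ] [191 195 202]
(320, 182) [ 619.6 -171.1   43.2] [33 34 35]
(197, 177) [622.4 142.7 128. ] [38 40 41]
(202, 160) [672.4 133.1 101.3] [172 174 173]
(202, 196) [590.6 140.2  43.3] [175 178 176]
(230, 230) [5.039e+02 7.050e+01 5.000e-01] [124 126 121]
(329, 240) [ 4.700e+02 -1.931e+02  2.000e-01] [138 140 135]
plate 615 ((545.3447265625, -193.70506286621094), (108.82452392578125, 38.682342529296875), 13.319819450378418) mean [ 545.0942  -193.82321]
tray 654 ((563.9310302734375, -188.96131896972656), (156.77259826660156, 61.55527877807617), 13.32172679901123) mean [ 582.42993 -183.69223]
knob 102 ((624.6725463867188, 142.55726623535156), (28.718425750732422, 24.35665512084961), 43.47434616088867) mean [624.8162  142.50926]
foot 645 ((629.7661743164062, 144.7997589111328), (100.07755279541016, 127.09680938720703), 88.39822387695312) mean [625.97253 136.70915]
ped 423 ((604.7200927734375, 146.3759002685547), (55.12484359741211, 72.39836883544922), 89.45295715332031) mean [594.5069  143.99405]
top 587 ((641.5018920898438, 143.81292724609375), (56.35542678833008, 72.48748779296875), 88.42096710205078) mean [644.0653  143.99687]
```

View pics/crop1.png

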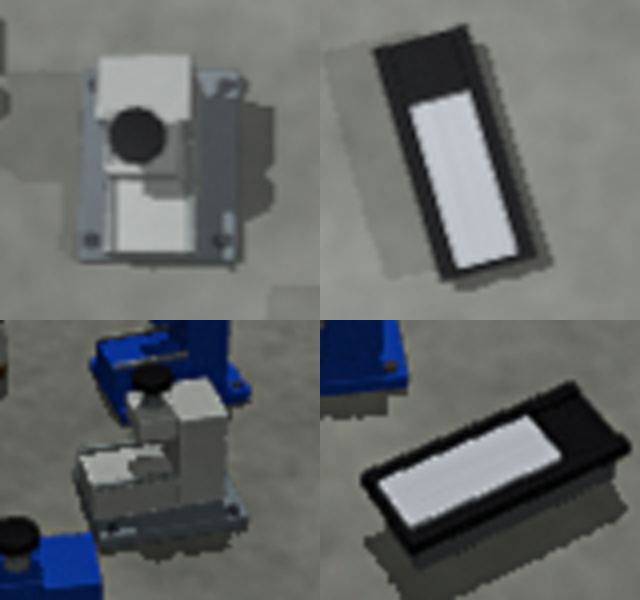

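The crop confirms the white press (knob over the head, nest opening towards the robot). The plate lies in the tray near the mouth, with free dark floor behind it.

```bash
cat >> h.py <<'E'
def go(x,y,z,yaw_deg,o=None):
    """tool-frame shift (m) and turn for TCP target, tool down, tool y axis at yaw_deg (mod 180 fixed by caller)"""
    o=o or bot.get_obs();T=R.from_rotvec(o["tcp_rot"]);p=np.array(o["tool_pos"])
    a=np.radians(yaw_deg);yv=np.array([np.cos(a),np.sin(a),0]);zv=np.array([0,0,-1.]);xv=np.cross(yv,zv)
    G=R.from_matrix(np.stack([xv,yv,zv],1))
    print("shift",(T.inv().apply(np.array([x,y,z])-p)/1000).round(4),"turn",(T.inv()*G).as_rotvec().round(4))
def st():
    o=bot.get_obs();T=R.from_rotvec(o["tcp_rot"]).as_matrix()
    print(round(o["clock"],2),"tcp",np.round(o["tool_pos"],1),"yaw_y",np.degrees(np.arctan2(T[1,1],T[0,1])).round(2),"z",T[:,2].round(3),"F",np.round(o["ft_force"],1),"gap",round(o["finger_gap"],1),o["grasp_force"],"q",np.round(o["joint_pos"],2))
E
python3 - <<'E'
from h import *
st()
t=np.load("top0.npy",allow_pickle=True).item();s=np.load("side0.npy",allow_pickle=True).item()
def rect(c,m,h,name):
    m=m.astype(np.uint8);cs,_=cv2.findContours(m,cv2.RETR_EXTERNAL,cv2.CHAIN_APPROX_NONE);k=max(cs,key=cv2.contourArea)
    v,u=np.nonzero(cv2.drawContours(np.zeros_like(m),[k],-1,1,-1))
    W=np.array([ray(c,a,b,h)[:2] for a,b in zip(u,v)],np.float32)
    print(name,len(u),cv2.minAreaRect(W),W.mean(0))
for c,bp,bt,bk,n in((t,(300,165,355,245),(300,165,355,245),(175,150,230,215),"top"),(s,(225,230,305,300),(225,230,305,300),(225,155,285,210),"side")):
    f=c["frame"].astype(int);P=cloud(c)
    def B(b):
        m=np.zeros(f.shape[:2],bool);m[b[1]:b[3],b[0]:b[2]]=1;return m
    rect(c,B(bp)&(f.min(2)>130)&(P[...,2]>30),45,n+" plate")
    rect(c,B(bt)&(f.max(2)<60)&(P[...,2]>38),45,n+" tray")
    rect(c,B(bk)&(f.max(2)<75)&(P[...,2]>122),129,n+" knob")
    m=B(bk)&(P[...,2]>94)&(P[...,2]<106)&(f.min(2)>100);rect(c,m,100,n+" coltop")
    m=B(bk)&(P[...,2]>40)&(P[...,2]<52)&(f.min(2)>100)&(P[...,0]<605)
    rect(c,m,49,n+" pedtop")
E
```

```text
0.1 tcp [165.4 498.  230.9] yaw_y 71.62 z [-0.    -0.001 -1.   ] F [-0.5 -0.3 -0.1] gap 85.6 0.0 q [ 1.09  0.26 -0.05  1.26 -0.    1.42]
top plate 652 ((545.366943359375, -193.95094299316406), (109.41006469726562, 40.658843994140625), 13.326152801513672) [ 544.9782 -194.0228]
top tray 710 ((563.2839965820312, -189.07162475585938), (158.21237182617188, 62.90910339355469), 13.425838470458984) [ 579.5729  -184.45789]
top knob 128 ((624.6279296875, 143.8212432861328), (27.053327560424805, 30.38528060913086), 89.63455963134766) [623.52277 143.71844]
top coltop 359 ((644.5546875, 143.98509216308594), (56.45659255981445, 67.48271179199219), 88.41816711425781) [656.4941  141.74368]
top pedtop 282 ((587.0735473632812, 146.16241455078125), (55.51321029663086, 31.86810874938965), 88.43474578857422) [587.1542  145.93315]
side plate 541 ((546.6273193359375, -195.30767822265625), (109.09010314941406, 39.49024200439453), 13.43472671508789) [ 545.46515 -195.70248]
side tray 1337 ((564.255126953125, -194.13351440429688), (163.01206970214844, 68.13825225830078), 13.350045204162598) [ 560.9858  -195.54085]
side knob 66 ((625.001953125, 137.2108612060547), (34.42259216308594, 31.16022300720215), 73.94058227539062) [624.72424 137.32858]
side coltop 112 ((658.951904296875, 141.6615447998047), (53.53887176513672, 40.40934753417969), 86.20916748046875) [660.3843  140.11523]
side pedtop 81 ((586.4769287109375, 139.57489013671875), (40.80065155029297, 33.90266036987305), 86.76972961425781) [586.6412  139.49773]
```

```bash
python3 -c "
from h import *
go(620.6,-176.6,110,103.4)"
```

```text
shift [-0.6447 -0.4965  0.1213] turn [-9.000e-04 -4.000e-04 -5.547e-01]
```

Call:
step_arm:
  series:
    - [-0.036,-0.028,0,0,0,-0.111,0]
    - [-0.072,-0.056,0,0,0,-0.222,0]
    - [-0.108,-0.084,0,0,0,-0.333,0]
    - [-0.144,-0.112,0,0,0,-0.444,0]
    - [-0.18,-0.14,0,0,0,-0.555,0]
  force: 60

```text
clock: 0.6
tool_pos: [292.6, 307.0, 231.2]
tcp_rot: [0.375, -3.119, 0.0]
ft_force: [0.2, 0.9, 0.0]
finger_gap: 12.3
grasp_force: 0.0
```

```bash
python3 -c "
from h import *
st();go(620.6,-176.6,110,103.4)"
```

```text
0.6 tcp [292.6 307.  231.2] yaw_y 103.71 z [-0. -0. -1.] F [0.2 0.9 0. ] gap 12.3 0.0 q [ 0.62  0.09 -0.27  1.21 -0.    0.38]
shift [-0.204  -0.5475  0.1212] turn [-0.0001 -0.0001  0.0054]
```

Call:
step_arm:
  series:
    - [-0.016,-0.044,0,0,0,0,0]
    - [-0.033,-0.088,0,0,0,0,0]
    - [-0.049,-0.132,0,0,0,0,0]
    - [-0.066,-0.176,0,0,0,0,0]
    - [-0.082,-0.22,0,0,0,0,0]

```text
clock: 1.1
tool_pos: [423.7, 111.7, 231.2]
tcp_rot: [-0.367, 3.12, 0.0]
ft_force: [1.0, 1.6, -0.3]
finger_gap: 0.0
grasp_force: 0.0
```

Call:
step_arm:
  series:
    - [-0.016,-0.044,0,0,0,0,0]
    - [-0.033,-0.088,0,0,0,0,0]
    - [-0.049,-0.132,0,0,0,0,0]
    - [-0.066,-0.176,0,0,0,0,0]
    - [-0.082,-0.22,0,0,0,0,0]

```text
clock: 1.6
tool_pos: [554.5, -83.2, 231.0]
tcp_rot: [0.366, -3.12, -0.0]
ft_force: [1.3, 1.7, -0.1]
finger_gap: 0.1
grasp_force: 0.0
```

Call:
step_arm:
  series:
    - [-0.016,-0.044,0.02,0,0,0,0]
    - [-0.033,-0.088,0.05,0,0,0,0]
    - [-0.04,-0.105,0.09,0,0,0,0]
    - [-0.04,-0.105,0.12,0,0,0,0]
    - [-0.04,-0.105,0.12,0,0,0,0]

```text
clock: 2.1
tool_pos: [614.9, -173.8, 106.9]
tcp_rot: [0.365, -3.114, -0.006]
ft_force: [-0.2, 0.6, -0.3]
finger_gap: 0.0
grasp_force: 0.0
```

Run:
```python
from h import *
st();go(620.6,-176.6,110,103.4)
t=bot.camera("top");s=bot.camera("side")
cv2.imwrite("pics/a.png",np.hstack([cv2.resize(t["frame"][150:260,290:380],(360,440)),cv2.resize(s["frame"][190:300,220:310],(360,440))])[...,::-1])
```

```text
2.1 tcp [ 614.9 -173.8  106.9] yaw_y 103.37 z [-0.007  0.003 -1.   ] F [-0.2  0.6 -0.3] gap 0.0 0.0 q [-0.4   0.52  0.02  1.08  0.   -0.64]
shift [-0.0048 -0.004  -0.0032] turn [ 0.0045 -0.0061 -0.0005]
```

View pics/a.png

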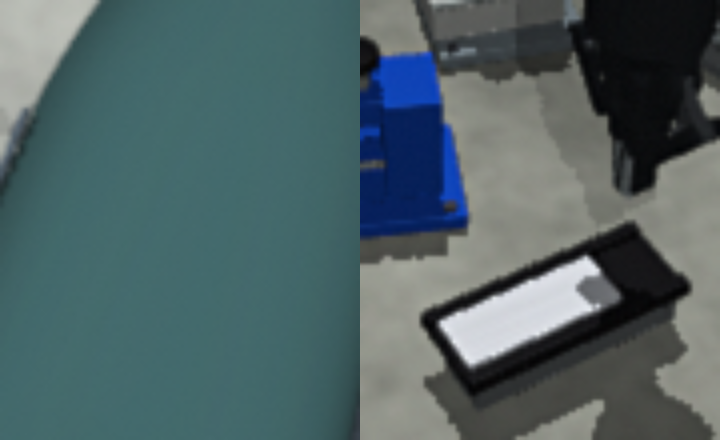

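The top view is hidden by the arm. The side view shows the shut fingertips at crop (630,190), above the free floor behind the plate, as planned. Lowering.

Call:
step_arm:
  series:
    - [-0.005,-0.004,0.01,0,0,0,0]
    - [-0.005,-0.004,0.03,0,0,0,0]
    - [-0.005,-0.004,0.045,0,0,0,0]
    - [-0.005,-0.004,0.045,0,0,0,0]
    - [-0.005,-0.004,0.045,0,0,0,0]

```text
clock: 2.7
tool_pos: [623.6, -176.9, 67.5]
tcp_rot: [-0.368, 3.119, -0.001]
ft_force: [0.8, 0.2, 0.0]
finger_gap: -0.2
grasp_force: 0.0
```

Run:
```python
from h import *
st();go(620.6,-176.6,43,103.4)
s=bot.camera("side")
cv2.imwrite("pics/b.png",cv2.resize(s["frame"][200:300,220:320],(500,500))[...,::-1])
```

```text
2.7 tcp [ 623.6 -176.9   67.5] yaw_y 103.44 z [ 0.001 -0.001 -1.   ] F [0.8 0.2 0. ] gap -0.2 0.0 q [-0.4   0.55 -0.03  0.98  0.   -0.64]
shift [0.0029 0.001  0.0245] turn [-0.0009  0.0012  0.0007]
```

View pics/b.png

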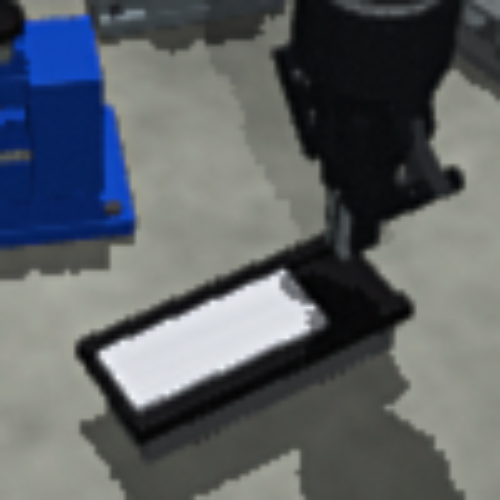

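The fingertips are at crop (350,255), over the free floor, with the plate's far edge at (300,290). Lowering into the channel.

Call:
step_arm:
  series:
    - [0.002,0.001,0.008,0,0,0,0]
    - [0.002,0.001,0.016,0,0,0,0]
    - [0.002,0.001,0.0215,0,0,0,0]
    - [0.002,0.001,0.024,0,0,0,0]
    - [0.002,0.001,0.024,0,0,0,0]

```text
clock: 3.25
tool_pos: [620.5, -176.3, 41.8]
tcp_rot: [0.367, -3.119, -0.001]
ft_force: [0.3, -0.4, 0.0]
finger_gap: -0.0
grasp_force: 0.0
```

```bash
python3 -c "
from h import *
st();go(563.2,-190.2,43,103.4)"
```

```text
3.25 tcp [ 620.5 -176.3   41.8] yaw_y 103.42 z [-0.001  0.    -1.   ] F [ 0.3 -0.4  0. ] gap -0.0 0.0 q [-0.4   0.57 -0.07  0.93  0.   -0.64]
shift [ 0.059  -0.0002 -0.0012] turn [ 0.0005 -0.0006  0.0003]
```

Call:
step_arm:
  series:
    - [0.006,0,-0.001,0,0,0,0]
    - [0.012,0,-0.001,0,0,0,0]
    - [0.018,0,-0.001,0,0,0,0]
    - [0.024,0,-0.001,0,0,0,0]
    - [0.03,0,-0.001,0,0,0,0]

```text
clock: 3.75
tool_pos: [591.1, -183.6, 43.5]
tcp_rot: [-0.367, 3.12, -0.0]
ft_force: [0.5, 0.3, 1.1]
finger_gap: -0.1
grasp_force: 0.7
```

Call:
step_arm:
  series:
    - [0.005,0,0,0,0,0,0]
    - [0.01,0,0,0,0,0,0]
    - [0.015,0,0,0,0,0,0]
    - [0.02,0,0,0,0,0,0]
    - [0.02,0,0,0,0,0,0]

```text
clock: 4.25
tool_pos: [571.5, -188.1, 43.3]
tcp_rot: [0.367, -3.12, -0.0]
ft_force: [-0.2, 0.4, 0.6]
finger_gap: -0.1
grasp_force: 0.2
```

Run:
```python
from h import *
st()
s=bot.camera("side")
f=s["frame"].astype(int);m=np.zeros(f.shape[:2],np.uint8);m[225:320,200:305]=(f.min(2)>130)[225:320,200:305]
P=cloud(s);m&=(P[...,2]>30).astype(np.uint8)
cs,_=cv2.findContours(m,cv2.RETR_EXTERNAL,cv2.CHAIN_APPROX_NONE);k=max(cs,key=cv2.contourArea)[:,0]
W=np.array([ray(s,a,b,45)[:2] for a,b in k])-[545.7,-194.4]
d=np.array([.9728,.2317]);print("s range",(W@d).min(),(W@d).max(),"lat",(W@[-.2317,.9728]).min(),(W@[-.2317,.9728]).max())
cv2.imwrite("pics/c.png",cv2.resize(s["frame"][200:310,210:320],(550,550))[...,::-1])
```

```text
4.25 tcp [ 571.5 -188.1   43.3] yaw_y 103.4 z [-0. -0. -1.] F [-0.2  0.4  0.6] gap -0.1 0.2335076022427529 q [-0.45  0.51 -0.2   0.87 -0.   -0.69]
s range -93.05432701596459 3.658351641015696 lat -22.979541590966214 19.56891792439883
```

View pics/c.png

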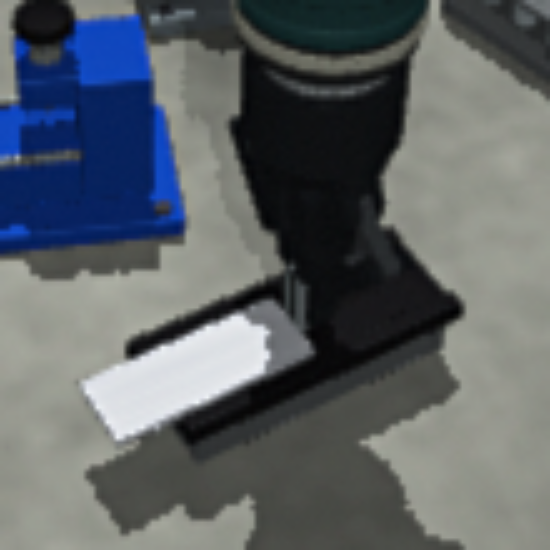

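The plate now overhangs the mouth by about 32 mm (crop 80–180, 380–440), straight in the channel. Pushing 8 mm more, then backing off and up.

Call:
step_arm:
  series:
    - [0.004,0,0,0,0,0,0]
    - [0.008,0,0,0,0,0,0]
    - [0.008,0,0,0,0,0,0]
    - [0.003,0,0,0,0,0,0]
    - [0.0,0,-0.01,0,0,0,0]

```text
clock: 4.8
tool_pos: [571.9, -187.6, 52.6]
tcp_rot: [0.367, -3.118, -0.002]
ft_force: [-0.2, 0.2, 0.5]
finger_gap: -0.3
grasp_force: 0.0
```

Call:
step_arm:
  series:
    - [0,0,-0.04,0,0,0,0]
    - [0,0,-0.08,0,0,0,0]
    - [0.03,0,-0.12,0,0,0,0.06]
    - [0.07,0,-0.12,0,0,0,0.06]
    - [0.11,0,-0.12,0,0,0,0.06]

```text
clock: 5.3
tool_pos: [464.9, -213.9, 174.9]
tcp_rot: [-0.368, 3.118, -0.003]
ft_force: [-0.2, -0.6, -0.6]
finger_gap: 43.3
grasp_force: 0.0
```

Run:
```python
from h import *
st()
s=bot.camera("side")
f=s["frame"].astype(int);m=np.zeros(f.shape[:2],np.uint8);m[225:320,200:305]=(f.min(2)>130)[225:320,200:305]
P=cloud(s);m&=(P[...,2]>30).astype(np.uint8)
cs,_=cv2.findContours(m,cv2.RETR_EXTERNAL,cv2.CHAIN_APPROX_NONE);k=max(cs,key=cv2.contourArea)[:,0]
W=np.array([ray(s,a,b,45)[:2] for a,b in k]).astype(np.float32);print(cv2.minAreaRect(W))
W=W-[545.7,-194.4]
d=np.array([.9728,.2317]);print("s range",(W@d).min(),(W@d).max(),"lat",(W@[-.2317,.9728]).min(),(W@[-.2317,.9728]).max())
go(545.7-91*.973,-194.4-91*.2317,90,103.4)
```

```text
5.3 tcp [ 464.9 -213.9  174.9] yaw_y 103.48 z [ 0.002 -0.002 -1.   ] F [-0.2 -0.6 -0.6] gap 43.3 0.0 q [-0.59  0.26 -0.2   1.1  -0.   -0.83]
((501.4850158691406, -207.2547149658203), (110.49311828613281, 42.02604293823242), 13.187074661254883)
s range -101.20237786376957 9.282970878906207 lat -23.158340091552724 18.894418581542983
shift [ 0.0027 -0.001   0.0845] turn [-0.0003 -0.0015  0.0002]
```

Call:
step_arm:
  series:
    - [0.002,-0.001,0.04,0,0,0,0.06]
    - [0.002,-0.001,0.08,0,0,0,0.06]
    - [0.002,-0.001,0.1,0,0,0,0.06]
    - [0.002,-0.001,0.11,0,0,0,0.06]
    - [0.002,-0.001,0.11,0,0,0,0.06]

```text
clock: 5.85
tool_pos: [463.4, -214.8, 63.0]
tcp_rot: [0.367, -3.119, -0.001]
ft_force: [-0.1, -0.2, 0.7]
finger_gap: 60.1
grasp_force: 0.0
```

Run:
```python
from h import *
st();go(458.3,-215.9,22,103.4)
s=bot.camera("side")
cv2.imwrite("pics/d.png",cv2.resize(s["frame"][200:310,190:300],(550,550))[...,::-1])
```

```text
5.85 tcp [ 463.4 -214.8   63. ] yaw_y 103.43 z [-0.001  0.001 -1.   ] F [-0.1 -0.2  0.7] gap 60.1 0.0 q [-0.59  0.35 -0.4   0.81 -0.   -0.83]
shift [0.0051 0.0001 0.041 ] turn [ 0.0009 -0.0009  0.0005]
```

View pics/d.png

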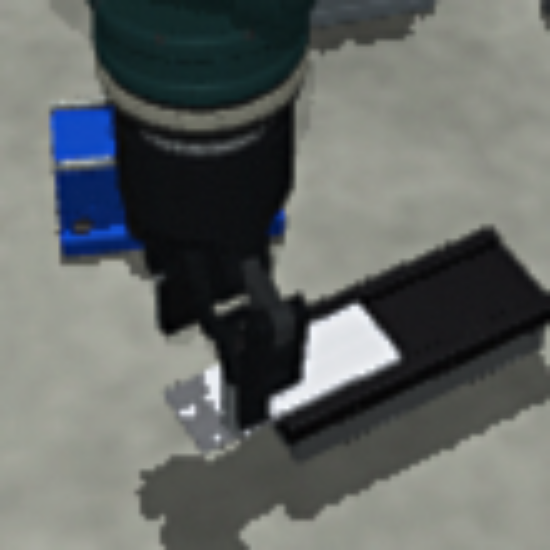

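The fingers straddle the overhanging end (right finger at crop (250,400)), with the mouth at (290,430). Shifting 5 mm outward, lowering, then closing.

Call:
step_arm:
  series:
    - [0.005,0,0.01,0,0,0,0.06]
    - [0.005,0,0.025,0,0,0,0.06]
    - [0.005,0,0.038,0,0,0,0.06]
    - [0.005,0,0.041,0,0,0,0.06]
    - [0.005,0,0.041,0,0,0,0.055]
  force: 50

```text
clock: 6.4
tool_pos: [458.5, -216.2, 22.5]
tcp_rot: [-0.367, 3.12, -0.0]
ft_force: [0.1, 0.2, 0.2]
finger_gap: 55.1
grasp_force: 0.0
```

Call:
step_arm:
  series:
    - [0,0,0,0,0,0,0.045]
    - [0,0,0,0,0,0,0.035]
    - [0,0,0,0,0,0,0.03]
    - [0,0,0,0,0,0,0.03]
    - [0,0,0,0,0,0,0.03]
  force: 50

```text
clock: 6.9
tool_pos: [458.9, -216.4, 22.7]
tcp_rot: [-0.367, 3.119, -0.001]
ft_force: [0.5, -0.5, 5.2]
finger_gap: 38.8
grasp_force: 49.9
```

```bash
python3 -c "
from h import *
st()"
```

```text
6.9 tcp [ 458.9 -216.4   22.7] yaw_y 103.42 z [ 0.001 -0.001 -1.   ] F [ 0.5 -0.5  5.2] gap 38.8 49.91203486919403 q [-0.6   0.39 -0.47  0.7  -0.   -0.84]
```

Call:
step_arm:
  series:
    - [0,0,-0.01,0,0,0,0.03]
    - [0,0,-0.03,0,0,0,0.03]
    - [0,0,-0.07,0,0,0,0.03]
    - [0,0,-0.12,0,0,0,0.03]
    - [0,0,-0.165,0,0,0,0.03]

```text
clock: 7.4
tool_pos: [458.0, -215.7, 189.9]
tcp_rot: [0.367, -3.12, -0.0]
ft_force: [0.4, -0.5, -0.8]
finger_gap: 38.5
grasp_force: 50.5
```

Run:
```python
from h import *
st();go(449,149.1,188,88.4)
s=bot.camera("side");t=bot.camera("top")
cv2.imwrite("pics/e.png",np.hstack([cv2.resize(s["frame"][130:290,170:330],(400,400)),cv2.resize(t["frame"][140:300,260:420],(400,400))])[...,::-1])
```

```text
7.4 tcp [ 458.  -215.7  189.9] yaw_y 103.42 z [-0.  0. -1.] F [ 0.4 -0.5 -0.8] gap 38.5 50.53723454475403 q [-0.6   0.25 -0.18  1.14  0.   -0.84]
shift [-0.0759  0.3569  0.0019] turn [ 1.000e-04 -0.000e+00  2.622e-01]
```

View pics/e.png

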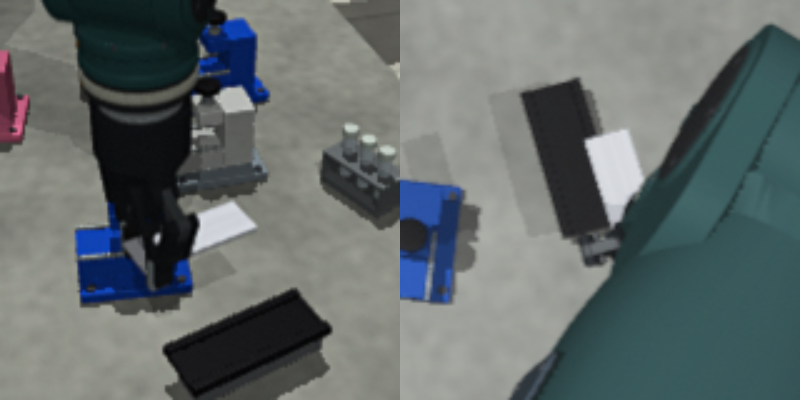

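The plate is held by its end (side crop (225,225)) and the tray is empty. Carrying it over, then checking its level and inner end.

Call:
step_arm:
  series:
    - [-0.008,0.036,0,0,0,0.05,0.03]
    - [-0.016,0.072,0,0,0,0.1,0.03]
    - [-0.024,0.108,0,0,0,0.15,0.03]
    - [-0.03,0.144,0,0,0,0.2,0.03]
    - [-0.038,0.18,0,0,0,0.262,0.03]

```text
clock: 8.0
tool_pos: [452.9, -30.7, 187.3]
tcp_rot: [-0.047, -3.141, -0.0]
ft_force: [1.0, -0.7, -1.3]
finger_gap: 38.5
grasp_force: 50.6
```

```bash
python3 -c "
from h import *
st();go(449,149.1,188,88.4)"
```

```text
8.0 tcp [452.9 -30.7 187.3] yaw_y 88.27 z [-0.001  0.    -1.   ] F [ 1.  -0.7 -1.3] gap 38.5 50.63758134841919 q [-0.25  0.16 -0.31  1.1   0.   -0.22]
shift [ 0.0093  0.1796 -0.0007] turn [ 0.0002 -0.0007 -0.0022]
```

Call:
step_arm:
  series:
    - [0.002,0.036,0,0,0,0,0.03]
    - [0.004,0.072,0,0,0,0,0.03]
    - [0.006,0.108,0,0,0,0,0.03]
    - [0.008,0.144,0,0,0,0,0.03]
    - [0.009,0.178,0,0,0,0,0.03]

```text
clock: 8.5
tool_pos: [448.8, 147.5, 187.3]
tcp_rot: [-0.043, -3.141, 0.0]
ft_force: [0.3, 0.0, -1.3]
finger_gap: 38.7
grasp_force: 50.6
```

Call:
step_arm:
  series:
    - [0,0,0.04,0,0,0,0.03]
    - [0,0,0.08,0,0,0,0.03]
    - [0,0,0.105,0,0,0,0.03]
    - [0,0,0.115,0,0,0,0.03]
    - [0,0,0.115,0,0,0,0.03]

```text
clock: 9.0
tool_pos: [448.9, 145.8, 71.7]
tcp_rot: [-0.044, -3.139, 0.001]
ft_force: [-0.6, 0.3, -0.7]
finger_gap: 38.5
grasp_force: 50.6
```

Run:
```python
from h import *
st();go(449,149.1,33.5,88.4)
for n in("top","side"):
    c=bot.camera(n);np.save(n+"1.npy",c,allow_pickle=True);f=c["frame"].astype(int);P=cloud(c);z=P[...,2]
    m=(f.min(2)>130)&(z>70)&(z<110)&(P[...,0]<580)&(P[...,0]>440)&(abs(P[...,1]-148)<60)
    m=m.astype(np.uint8);Q=P[m>0]
    if len(Q)<20: print(n,len(Q));continue
    A=np.c_[Q[:,:2]-Q[:,:2].mean(0),np.ones(len(Q))];s=np.linalg.lstsq(A,Q[:,2],rcond=None)[0]
    v,u=np.nonzero(m);W=np.array([ray(c,a,b,s[2])[:2] for a,b in zip(u,v)],np.float32)
    print(n,len(Q),"slope",s,cv2.minAreaRect(W),"x",W[:,0].max())
```

```text
9.0 tcp [448.9 145.8  71.7] yaw_y 88.4 z [-0.002 -0.    -1.   ] F [-0.6  0.3 -0.7] gap 38.5 50.631532073020935 q [ 0.14  0.29 -0.48  0.8   0.    0.17]
shift [-0.0001  0.0033  0.0382] turn [-0.0004 -0.0022  0.0001]
top 19
side 193 slope [-7.21168404e-03 -9.88823565e-03  9.47356370e+01] ((508.5947570800781, 144.5379180908203), (39.804443359375, 80.99483489990234), 87.95015716552734) x 549.05817
```

Call:
step_arm:
  series:
    - [0,0.0025,0.012,0,0,0,0.03]
    - [0,0.0025,0.025,0,0,0,0.03]
    - [0,0.0025,0.036,0,0,0,0.03]
    - [0,0.0025,0.038,0,0,0,0.03]
    - [0,0.0025,0.038,0,0,0,0.03]

```text
clock: 9.6
tool_pos: [450.3, 148.5, 35.2]
tcp_rot: [0.044, 3.14, 0.0]
ft_force: [-0.1, -1.4, -0.8]
finger_gap: 38.8
grasp_force: 50.6
```

Call:
step_arm:
  series:
    - [-0.012,0,0,0,0,0,0.03]
    - [-0.026,0,0,0,0,0,0.03]
    - [-0.04,0,0,0,0,0,0.03]
    - [-0.045,0,0,0,0,0,0.03]
    - [-0.045,0,0,0,0,0,0.03]

```text
clock: 10.1
tool_pos: [495.8, 147.2, 34.6]
tcp_rot: [0.044, 3.14, 0.0]
ft_force: [-0.3, -0.1, -1.2]
finger_gap: 38.5
grasp_force: 50.6
```

Run:
```python
from h import *
st();go(533,146.8,33.5,88.4)
t=bot.camera("top");s=bot.camera("side")
cv2.imwrite("pics/f.png",np.hstack([cv2.resize(s["frame"][140:220,210:290],(400,400)),cv2.resize(t["frame"][145:245,160:260],(400,400))])[...,::-1])
```

```text
10.1 tcp [495.8 147.2  34.6] yaw_y 88.39 z [ 0.001  0.    -1.   ] F [-0.3 -0.1 -1.2] gap 38.5 50.641778111457825 q [ 0.13  0.39 -0.43  0.74 -0.    0.16]
shift [-0.0371  0.0007  0.0012] turn [ 0.0001  0.001  -0.0002]
```

View pics/f.png

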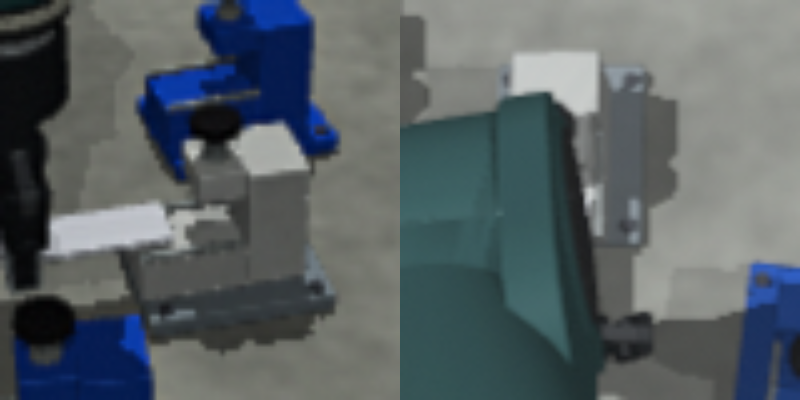

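The plate's inner end is over the pedestal and below the plunger foot (side crop (165,220)), in line with the press. Advancing to just short of the backstop.

Call:
step_arm:
  series:
    - [-0.01,0,0.001,0,0,0,0.03]
    - [-0.02,0,0.001,0,0,0,0.03]
    - [-0.03,0,0.001,0,0,0,0.03]
    - [-0.036,0,0.001,0,0,0,0.03]
    - [-0.036,0,0.001,0,0,0,0.03]

```text
clock: 10.7
tool_pos: [531.7, 146.1, 33.1]
tcp_rot: [0.044, 3.141, 0.0]
ft_force: [0.2, 0.2, -0.6]
finger_gap: 38.2
grasp_force: 50.6
```

Call:
step_arm:
  series:
    - [0,0,0.001,0,0,0,0.03]
    - [0,0,0.002,0,0,0,0.03]
    - [0,0,0.003,0,0,0,0.03]
    - [0,0,0.004,0,0,0,0.03]
    - [0,0,0.004,0,0,0,0.03]

```text
clock: 11.2
tool_pos: [530.5, 146.2, 29.2]
tcp_rot: [-0.044, -3.141, 0.0]
ft_force: [1.2, -0.2, -0.8]
finger_gap: 38.7
grasp_force: 50.6
```

Call:
step_arm:
  series:
    - [0,0,0.0005,0,0,0,0.03]
    - [0,0,0.001,0,0,0,0.03]
    - [0,0,0.0012,0,0,0,0.03]
    - [0,0,0.0012,0,0,0,0.03]
    - [0,0,0.0012,0,0,0,0.03]

```text
clock: 11.7
tool_pos: [530.7, 146.2, 28.1]
tcp_rot: [0.044, 3.141, 0.0]
ft_force: [-1.0, -0.7, 1.1]
finger_gap: 38.6
grasp_force: 50.8
```

Call:
step_arm:
  series:
    - [-0.001,0,0,0,0,0,0.03]
    - [-0.002,0,0,0,0,0,0.03]
    - [-0.003,0,0,0,0,0,0.03]
    - [-0.004,0,0,0,0,0,0.03]
    - [-0.004,0,0,0,0,0,0.03]

```text
clock: 12.2
tool_pos: [535.0, 146.1, 28.1]
tcp_rot: [0.044, 3.141, -0.0]
ft_force: [-0.9, 0.2, 1.1]
finger_gap: 38.7
grasp_force: 50.9
```

Call:
step_arm:
  series:
    - [-0.001,0,0,0,0,0,0.03]
    - [-0.002,0,0,0,0,0,0.03]
    - [-0.003,0,0,0,0,0,0.03]
    - [-0.003,0,0,0,0,0,0.03]
    - [-0.003,0,0,0,0,0,0.03]

```text
clock: 12.7
tool_pos: [537.9, 146.0, 28.1]
tcp_rot: [0.044, 3.141, -0.0]
ft_force: [-0.9, 0.6, 1.9]
finger_gap: 38.6
grasp_force: 50.9
```

Call:
step_arm:
  series:
    - [-0.001,0,0,0,0,0,0.03]
    - [-0.002,0,0,0,0,0,0.03]
    - [-0.002,0,0,0,0,0,0.03]
    - [-0.002,0,0,0,0,0,0.03]

```text
clock: 13.1
tool_pos: [539.8, 146.0, 28.1]
tcp_rot: [0.044, 3.141, -0.0]
ft_force: [0.1, 0.5, 2.1]
finger_gap: 38.8
grasp_force: 50.9
```

Call:
step_arm:
  series:
    - [-0.001,0,0,0,0,0,0.03]
    - [-0.002,0,0,0,0,0,0.03]
    - [-0.002,0,0,0,0,0,0.03]

```text
clock: 13.4
tool_pos: [541.1, 145.9, 28.0]
tcp_rot: [-0.044, -3.14, -0.0]
ft_force: [-4.8, 0.4, 5.0]
finger_gap: 38.6
grasp_force: 51.2
```

Call:
step_arm:
  series:
    - [-0.0005,0,0,0,0,0,0.03]
    - [-0.001,0,0,0,0,0,0.03]
    - [-0.001,0,0,0,0,0,0.03]

```text
clock: 13.7
tool_pos: [541.2, 145.9, 27.9]
tcp_rot: [-0.043, -3.139, -0.0]
ft_force: [-10.4, 0.4, 9.4]
finger_gap: 38.6
grasp_force: 51.4
```

The backstop was met at x ≈ 541. Releasing and rising.

Call:
step_arm:
  series:
    - [0,0,0,0,0,0,0.05]
    - [0,0,0,0,0,0,0.055]
    - [0,0,0,0,0,0,0.06]
    - [0,0,0,0,0,0,0.06]

```text
clock: 14.1
tool_pos: [542.9, 145.9, 28.1]
tcp_rot: [0.044, 3.141, -0.0]
ft_force: [-0.2, -0.2, 0.5]
finger_gap: 60.0
grasp_force: 0.0
```

Call:
step_arm:
  series:
    - [0,0,-0.02,0,0,0,0.06]
    - [0.015,0,-0.05,0,0,0,0.06]
    - [0.035,0,-0.06,0,0,0,0.0]
    - [0.045,0,-0.06,0,0,0,0.0]
    - [0.045,0,-0.06,0,0,0,0.0]

```text
clock: 14.6
tool_pos: [496.7, 147.2, 87.9]
tcp_rot: [-0.043, -3.141, 0.0]
ft_force: [0.5, -0.5, -0.2]
finger_gap: 16.4
grasp_force: 0.0
```

Run:
```python
from h import *
st();go(505,146.8,42,88.4)
for n in("top","side"):
    c=bot.camera(n);f=c["frame"].astype(int);P=cloud(c);z=P[...,2]
    m=(f.min(2)>120)&(z>40)&(z<60)&(P[...,0]<610)&(P[...,0]>500)&(abs(P[...,1]-145)<40)
    Q=P[m]
    if len(Q)<30: print(n,len(Q));continue
    v,u=np.nonzero(m);W=np.array([ray(c,a,b,50)[:2] for a,b in zip(u,v)],np.float32)
    A=np.c_[Q[:,:2]-Q[:,:2].mean(0),np.ones(len(Q))];s=np.linalg.lstsq(A,Q[:,2],rcond=None)[0]
    k=W[:,0]<565
    print(n,len(Q),s,W[:,0].min(),"outer part y",W[k][:,1].min(),W[k][:,1].max(),"near-end y",W[W[:,0]<540][:,1].mean(),W[(W[:,0]<565)&(W[:,0]>545)][:,1].mean())
```

```text
14.6 tcp [496.7 147.2  87.9] yaw_y 88.43 z [-0. -0. -1.] F [ 0.5 -0.5 -0.2] gap 16.4 0.0 q [ 0.13  0.34 -0.35  0.88 -0.    0.16]
shift [-0.0083 -0.0001  0.0459] turn [-0.0001 -0.0004  0.0005]
top 115 [-1.42309638e-02  2.26110755e-01  4.91515277e+01] 531.1294 outer part y 129.23335 131.83379 near-end y 129.45265 129.61337
side 189 [-8.22511700e-03 -1.25420802e-02  5.04708259e+01] 530.8823 outer part y 125.56663 166.83977 near-end y 145.47835 145.60886
```

The plate is level in the nest. A light push on its outer face with shut fingers will confirm it is home.

Call:
step_arm:
  series:
    - [0,0,0.02,0,0,0,0]
    - [0,0,0.04,0,0,0,0]
    - [0,0,0.045,0,0,0,0]
    - [-0.01,0,0.045,0,0,0,0]
    - [-0.016,0,0.045,0,0,0,0]

```text
clock: 15.2
tool_pos: [515.4, 146.7, 43.6]
tcp_rot: [0.044, 3.14, 0.0]
ft_force: [0.7, 0.5, -0.2]
finger_gap: -0.2
grasp_force: 0.0
```

Call:
step_arm:
  series:
    - [-0.001,0,0,0,0,0,0]
    - [-0.002,0,0,0,0,0,0]
    - [-0.003,0,0,0,0,0,0]
    - [-0.004,0,0,0,0,0,0]
    - [-0.004,0,0,0,0,0,0]

```text
clock: 15.7
tool_pos: [517.8, 146.6, 43.2]
tcp_rot: [0.044, 3.141, 0.0]
ft_force: [-0.6, 0.2, 0.1]
finger_gap: 0.1
grasp_force: 0.0
```

Call:
step_arm:
  series:
    - [-0.001,0,0,0,0,0,0]
    - [-0.002,0,0,0,0,0,0]
    - [-0.002,0,0,0,0,0,0]

```text
clock: 16.0
tool_pos: [518.5, 146.6, 42.8]
tcp_rot: [-0.043, -3.139, -0.0]
ft_force: [-6.1, 1.0, 3.0]
finger_gap: -0.1
grasp_force: 3.0
```

Call:
step_arm:
  series:
    - [-0.0005,0,0,0,0,0,0]
    - [-0.001,0,0,0,0,0,0]
    - [-0.001,0,0,0,0,0,0]

```text
clock: 16.3
tool_pos: [518.6, 146.6, 42.6]
tcp_rot: [-0.043, -3.138, -0.0]
ft_force: [-10.7, 1.6, 4.6]
finger_gap: 0.1
grasp_force: 5.0
```

Call:
step_arm:
  series:
    - [0.003,0,0,0,0,0,0]
    - [0.02,0,0,0,0,0,0]
    - [0.03,0,-0.04,0,0,0,0]
    - [0.03,0,-0.08,0,0,0,0]
    - [0.03,0,-0.12,0,0,0,0]

```text
clock: 16.8
tool_pos: [490.3, 147.3, 164.8]
tcp_rot: [0.044, 3.141, -0.0]
ft_force: [1.7, 0.5, 0.1]
finger_gap: -0.2
grasp_force: 0.0
```

```bash
python3 -c "
from h import *
st();go(624,144,145,88.4)"
```

```text
16.8 tcp [490.3 147.3 164.8] yaw_y 88.41 z [ 0. -0. -1.] F [1.7 0.5 0.1] gap -0.2 0.0 q [ 0.13  0.27 -0.22  1.08 -0.    0.16]
shift [-0.1337  0.0004  0.0198] turn [-0.      0.0003  0.0002]
```

Call:
step_arm:
  series:
    - [-0.035,0,0,0,0,0,0]
    - [-0.075,0,0,0,0,0,0]
    - [-0.115,0,0,0,0,0,0]
    - [-0.134,0,0,0,0,0,0]
    - [-0.134,0,0.015,0,0,0,0]

```text
clock: 17.3
tool_pos: [628.0, 143.3, 148.6]
tcp_rot: [0.045, 3.138, 0.0]
ft_force: [-1.1, -0.2, -0.8]
finger_gap: -0.1
grasp_force: 0.0
```

Call:
step_arm:
  series:
    - [0,0,0.004,0,0,0,0]
    - [0,0,0.009,0,0,0,0]
    - [0,0,0.014,0,0,0,0]
    - [0,0,0.019,0,0,0,0]
    - [0,0,0.022,0,0,0,0]

```text
clock: 17.8
tool_pos: [624.6, 143.7, 126.2]
tcp_rot: [0.043, 3.141, 0.0]
ft_force: [-1.8, -0.1, 4.3]
finger_gap: 0.2
grasp_force: 2.2
```

Run:
```python
from h import *
st()
s=bot.camera("side")
cv2.imwrite("pics/g.png",cv2.resize(s["frame"][130:220,210:300],(540,540))[...,::-1])
```

```text
17.8 tcp [624.6 143.7 126.2] yaw_y 88.41 z [ 0.  0. -1.] F [-1.8 -0.1  4.3] gap 0.2 2.224666178226471 q [0.1  0.51 0.05 1.11 0.   0.13]
```

View pics/g.png

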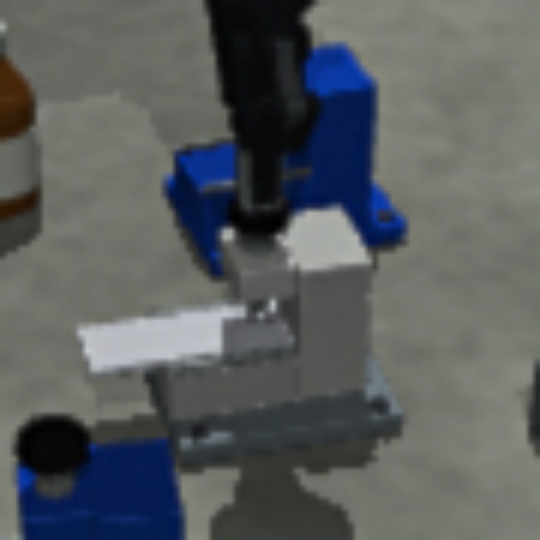

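The fingers rest on the knob at (262,210). The plate lies flat in the nest (80–295, 340), home against the column. Pressing straight down to the stop.

Call:
step_arm:
  series:
    - [0,0,0.002,0,0,0,0]
    - [0,0,0.004,0,0,0,0]
    - [0,0,0.006,0,0,0,0]
    - [0,0,0.008,0,0,0,0]
    - [0,0,0.01,0,0,0,0]

```text
clock: 18.35
tool_pos: [624.6, 143.7, 116.6]
tcp_rot: [0.044, 3.141, 0.0]
ft_force: [-3.5, 0.4, 8.5]
finger_gap: -0.2
grasp_force: 4.4
```

Call:
step_arm:
  series:
    - [0,0,0.001,0,0,0,0]
    - [0,0,0.002,0,0,0,0]
    - [0,0,0.003,0,0,0,0]
    - [0,0,0.003,0,0,0,0]

```text
clock: 18.75
tool_pos: [624.7, 143.7, 114.9]
tcp_rot: [0.043, 3.14, 0.0]
ft_force: [-8.3, -0.4, 22.9]
finger_gap: 0.1
grasp_force: 11.1
```

At the stop: z is 114.9 and the force jumped to 23 N. Holding about 1 s, then releasing slowly.

Call:
step_arm:
  series:
    - [0,0,0,0,0,0,0]
    - [0,0,0,0,0,0,0]
    - [0,0,0,0,0,0,0]
    - [0,0,0,0,0,0,0]
    - [0,0,0,0,0,0,0]

```text
clock: 19.25
tool_pos: [624.7, 143.7, 114.9]
tcp_rot: [0.043, 3.14, 0.0]
ft_force: [-9.2, -0.6, 22.9]
finger_gap: -0.3
grasp_force: 11.1
```

Call:
step_arm:
  series:
    - [0,0,0,0,0,0,0]
    - [0,0,0,0,0,0,0]
    - [0,0,0,0,0,0,0]
    - [0,0,0,0,0,0,0]
    - [0,0,0,0,0,0,0]

```text
clock: 19.75
tool_pos: [624.7, 143.7, 114.9]
tcp_rot: [0.043, 3.14, 0.0]
ft_force: [-9.3, -0.9, 22.2]
finger_gap: 0.4
grasp_force: 11.1
```

Call:
step_arm:
  series:
    - [0,0,-0.004,0,0,0,0]
    - [0,0,-0.009,0,0,0,0]
    - [0,0,-0.014,0,0,0,0]
    - [0,0,-0.02,0,0,0,0]
    - [0,0,-0.03,0,0,0,0]

```text
clock: 20.25
tool_pos: [624.4, 143.5, 143.1]
tcp_rot: [-0.044, -3.14, 0.0]
ft_force: [1.0, 0.1, 0.4]
finger_gap: 0.0
grasp_force: 0.0
```

Call:
step_arm:
  series:
    - [0,0,-0.04,0,0,0,0]
    - [0.04,0,-0.07,0,0,0,0]
    - [0.08,0,-0.08,0,0,0,0]
    - [0.12,0,-0.08,0,0,0,0]
    - [0.16,0,-0.08,0,0,0,0]

```text
clock: 20.75
tool_pos: [463.4, 148.0, 223.8]
tcp_rot: [0.044, 3.14, 0.0]
ft_force: [-0.9, 0.1, 0.4]
finger_gap: -0.3
grasp_force: 0.0
```

Call:
step_arm:
  series:
    - [0.04,0,0,0,0,0,0]
    - [0.07,0,0,0,0,0,0]
    - [0.08,0,0,0,0,0,0]
    - [0.08,0,0,0,0,0,0]

```text
clock: 21.15
tool_pos: [384.3, 150.4, 223.8]
tcp_rot: [0.043, 3.14, 0.0]
ft_force: [0.9, 0.8, -0.2]
finger_gap: -0.1
grasp_force: 0.0
```

Run:
```python
from h import *
st()
for n in("top","side"):
    c=bot.camera(n);f=c["frame"].astype(int);P=cloud(c);z=P[...,2]
    m=(f.min(2)>120)&(z>40)&(z<60)&(P[...,0]<610)&(P[...,0]>500)&(abs(P[...,1]-145)<40)
    v,u=np.nonzero(m);W=np.array([ray(c,a,b,50)[:2] for a,b in zip(u,v)],np.float32);Q=P[m]
    if len(Q)>30: print(n,len(Q),np.median(Q[:,2]),W[:,0].min(),cv2.minAreaRect(W[W[:,0]<600]))
    k=(f.max(2)<75)&(z>105)&(abs(P[...,0]-624)<20)&(abs(P[...,1]-143)<25)
    print("knob z",np.percentile(z[k],[50,80]) if k.sum() else None)
```

```text
21.15 tcp [384.3 150.4 223.8] yaw_y 88.43 z [ 0.001  0.    -1.   ] F [ 0.9  0.8 -0.2] gap -0.1 0.0 q [ 0.17  0.07 -0.31  1.19 -0.    0.2 ]
top 561 50.11775222972028 528.52155 ((564.353515625, 146.27256774902344), (54.91693115234375, 71.34044647216797), 89.45296478271484)
knob z [129.30947689 131.2196821 ]
side 186 50.639229483158374 530.8823 ((565.0609130859375, 146.9971923828125), (68.37138366699219, 45.042213439941406), 0.06147877871990204)
knob z [128.34254988 129.58392246]
```

```bash
python3 -c "
from workcell import bot
print(bot.close_job())"
```

```text
the job is handed in; nothing more can be done
None
```

The plate is in the white press's nest, level and pushed against the backstop. The plunger was held at its stop for about 1 s (TCP at 115 mm, 23 N) and came back up. The arm stayed clear of the bottle, beaker and rack by plan, though I took no final picture of them. The job was handed in at about 21 s; no verdict came back.

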